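# Get the probe block out from behind the screw canisters

## Task

Three screw canisters hem in the black probe block on the grey tray: first stand all three upright on the black mat, leaving the block where it is. Then, with them out of the way, fetch the block and set it pins up on the white test board, wholly inside the yellow outline and with its long sides parallel to the outline's long sides. Last, put each canister back upright and wholly on the coaster of its own colour; drop nothing and leave the dish of screws where it is.

Things in the scene. Friction and masses are not known exactly. Their poses are not given: they have to be found in the camera images.
- can_orange: Screw canister standing upright: white round body of diameter 48 mm with a coloured (orange) band, and a flat orange screw cap (diameter 50 mm, from 78 to 102 mm above the underside, 20 mm white disc in its middle). Rigid, closed, 102 mm high, 0.12 to 0.25 kg. Origin at the centre of its underside, z up. It starts standing on the orange coaster.
- can_green: Screw canister standing upright: white round body of diameter 48 mm with a coloured (green) band, and a flat green screw cap (diameter 50 mm, from 78 to 102 mm above the underside, 20 mm white disc in its middle). Rigid, closed, 102 mm high, 0.12 to 0.25 kg. Origin at the centre of its underside, z up. It starts standing on the green coaster.
- can_blue: Screw canister standing upright: white round body of diameter 48 mm with a coloured (blue) band, and a flat blue screw cap (diameter 50 mm, from 78 to 102 mm above the underside, 20 mm white disc in its middle). Rigid, closed, 102 mm high, 0.12 to 0.25 kg. Origin at the centre of its underside, z up. It starts standing on the blue coaster.
- home_orange: Flat orange square coaster, 76 x 76 x 3 mm, fixed on the grey tray: home of the orange canister. Origin at the centre of its underside; its top is 15 mm above the bench; x and y along its sides. Coasters lie 80 mm left, right and in front (robot side) of the tray's middle, turned with it; which colour is where changes. The tray is a bare flat slab 12 mm high.
- home_green: Flat green square coaster, 76 x 76 x 3 mm, fixed on the grey tray: home of the green canister. Origin at the centre of its underside; its top is 15 mm above the bench; x and y along its sides. Coasters lie 80 mm left, right and in front (robot side) of the tray's middle, turned with it; which colour is where changes. The tray is a bare flat slab 12 mm high.
- home_blue: Flat blue square coaster, 76 x 76 x 3 mm, fixed on the grey tray: home of the blue canister. Origin at the centre of its underside; its top is 15 mm above the bench; x and y along its sides. Coasters lie 80 mm left, right and in front (robot side) of the tray's middle, turned with it; which colour is where changes. The tray is a bare flat slab 12 mm high.
- block: Black probe block, 60 mm (its x) x 36 mm (its y) x 40 mm high, with a thin red stripe and two rows of brass pins (6 mm high, in the middle of the top face) that run along its x; 0.1 to 0.15 kg. Origin at the centre of its underside, z up. It starts on the middle of the grey tray (surface 12 mm above the bench), between the canisters. Either way round is alike.
- mat: Black rubber mat lying on the bench, fixed, 260 mm (its x) x 120 mm (its y) x 3 mm: the side area for the canisters. Origin at the centre of its underside, on the bench; its top is 3 mm above the bench. It lies on one side of the tray, the test board on the other; the sides change.
- board: White test board with small brass contacts, fixed on the bench, 170 mm (its x) x 120 mm (its y), its top 18 mm above the bench. Origin at the centre of its underside, on the bench. On its top, centred, is a yellow rectangular outline, inside 84 mm (along x) x 60 mm (along y), flat: the place of the probe block.
- dish: Loose white ceramic dish with small screws, diameter 66 mm, 24 mm high, just beyond the tray on the side away from the robot. Origin at the centre of its underside. Not to be disturbed.

How it is judged:
By the outcome, as a careful person would: the job done as asked, in the order asked, and still so for the second after the job is handed in, with the robot touching nothing.
It also fails if it takes over 128 s, if anything falls off the work surface, if the arm or the gripper's body presses on something with over 40 N, if the wrist force passes 120 N, or if a joint passes its speed limit or range.

## Robot

A 7-joint arm with a two-finger parallel gripper is mounted at the origin on the work surface. World frame = base frame: x ahead of the robot, y to its left, z up, the work surface at z = 0. Lengths are in mm, angles in rad, forces in N, time in s.
With the tool pointing down it reaches from about 400 to 750 mm from the base axis. Payload 19.5 kg.
Tool frame: the origin (TCP) lies between the finger pads; the fingertips stand nose_length ahead of it and the grasp point (between the pads) lies 2 mm behind it (nose_length is the distance from the TCP to the fingertips, in mm); z points along the fingers, y is the line along which they close (so a half turn about z gives the same grasp; the last joint's range is limited). The gripper opens to 85 mm and grips with 20 to 120 N. Pads are 22 mm wide; open, the fingers measure 114 mm over their backs; the gripper's body (76 mm by 85 mm) begins 54 mm behind the grasp point. The pads swing forward as they close: fully open they stand 13 mm farther back than shut.
Start: joints at [1.168, 0.707, -0.028, 1.485, 0.022, 0.951, -0.075], TCP at [202.98, -537.955, 248.268] pointing down, gripper open.
Joint ranges: [-2.71, 2.71], [-0.32, 2.16], [-1.57, 1.52], [0, 2.45], [-1.46, 4.6], [0, 2.02], [-2.83, 2.83]. Speed limits (rad/s): [1.89, 1.89, 2.57, 2.57, 3.01, 3.01, 3.01].

## Interface

Orientations are given as a rotation vector (axis times angle).
In Python, from station import movep, move_l, set_joints, gripper_to, hold, solve_ik, sense, snapshot, PlanningError, close_job, nose_length gives the robot as it stands. Calls block until the motion is done:
- movep(position, orientation): joint-space move of the TCP to a pose.
- move_l(position, rotation=None, rate=150): straight line of the TCP; rotation=None keeps the orientation; rate is the mean speed in mm/s.
- set_joints(angles): joint-space move.
- gripper_to(opening): finger opening in mm; the grip force is fixed at half the most; returns when the fingers have stopped.
- hold(seconds).
- solve_ik(position, orientation): joint angles nearest the present ones, or None.
- sense(): the state.
- snapshot(name): name is "side" or "top" or "wrist"; returns a dict with "frame" (420x560x3 uint8, blue, green, red), "intrinsics" (3x3 intrinsics, pixels), "k1" (the pictures are not rectified: a ray, as slopes to the right and down, at radius r is drawn at 1 + k1 r^2 times it, then the intrinsics apply), "extrinsics" (4x4, takes a point from camera to world coordinates). Camera axes: x right, y down, z forward; pixel columns grow to the right and rows downward; lengths in mm; the calibration is good to about 2 mm. A picture is of the moment at which its call begins. There is no depth.
A pose or a line that the arm cannot do raises PlanningError and nothing moves.
- close_job(): hands the job in; it is judged then, once.
The state is a dict: "t": time; "joints": joint angles; "qd": joint speeds; "effort": joint torques, N m; "ee_pos": TCP position; "tcp_rot": TCP orientation; "contact_force": force on the tool from outside, world axes, zero at the start; "moment": the same for the moment, N m; "width": finger opening in mm; "gripper_force": force on a finger pad.
Only numpy, scipy, OpenCV 4.12 (cv2) and the standard library are available. Lean on these libraries where they do the work, as an engineer would, in place of code of your own. Each camera call takes 0.05 s, during which the arm holds its last target. There are 200 camera calls.

## Working session

There is one attempt and no reset: what is moved stays moved. The work goes in short steps, each a Python script; the robot and the scene stay as the last script left them, time stands still between calls to the robot, and variables do not carry over. Pictures are saved under pics/ and viewed, at most 14 in all, crops included, and the job is handed in when it is done.

```bash
mkdir -p pics; ls; python3 - <<'E'
from station import *
import cv2
for n in ("top","side"):
    s=snapshot(n); cv2.imwrite(f"pics/{n}0.png",s["frame"]); print(n,s["intrinsics"],s["k1"],s["extrinsics"])
s=sense(); print(s); print(nose_length)
E
```

```text
pics
top [[426.73402115   0.         279.8248825 ]
 [  0.         426.73402115 202.09542095]
 [  0.           0.           1.        ]] -0.07190098474834461 [[-7.88968584e-03 -9.96635609e-01  8.15795035e-02  5.13258385e+02]
 [-9.99878847e-01  8.95738300e-03  1.27301201e-02  1.14199554e+00]
 [-1.34180299e-02 -8.14691833e-02 -9.96585535e-01  9.39720506e+02]
 [ 0.00000000e+00  0.00000000e+00  0.00000000e+00  1.00000000e+00]]
side [[392.2841506    0.         277.22488027]
 [  0.         392.2841506  212.64225731]
 [  0.           0.           1.        ]] -0.10429533929785473 [[ 9.91565765e-01 -1.00317930e-01  8.20587966e-02  5.24913070e+02]
 [-1.27937729e-01 -6.56415859e-01  7.43471692e-01 -5.04276519e+02]
 [-2.07188458e-02 -7.47699494e-01 -6.63713942e-01  5.14387125e+02]
 [ 0.00000000e+00  0.00000000e+00  0.00000000e+00  1.00000000e+00]]
{'t': 0.1, 'joints': array([ 1.16825407,  0.70698272, -0.02763032,  1.48491728,  0.02199157,
        0.95090602, -0.07551145]), 'qd': array([ 2.01575103e-04,  2.14322086e-05,  2.87904223e-03,  7.91444538e-04,
       -1.93028923e-04,  3.63529249e-04, -1.13981561e-03]), 'effort': array([ 2.24962227e-03, -8.84282184e+01,  1.23691790e+00, -2.36455303e+01,
        1.70986477e-02,  5.09688645e-03, -1.46021341e-05]), 'ee_pos': array([ 202.94826853, -537.77565985,  247.91565155]), 'tcp_rot': array([-3.08972091e+00, -5.63567350e-01,  2.73486795e-04]), 'contact_force': array([0.17646859, 0.19258299, 0.60593421]), 'moment': array([ 0.01049655,  0.05535279, -0.0191345 ]), 'gripper_force': 0.0, 'width': 85.56206793870783}
17.0
```

View pics/top0.png

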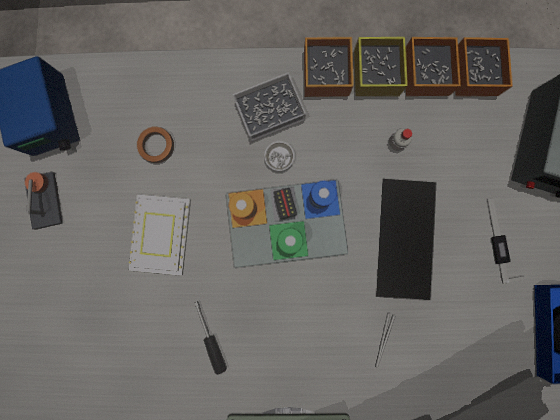

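View pics/side0.png

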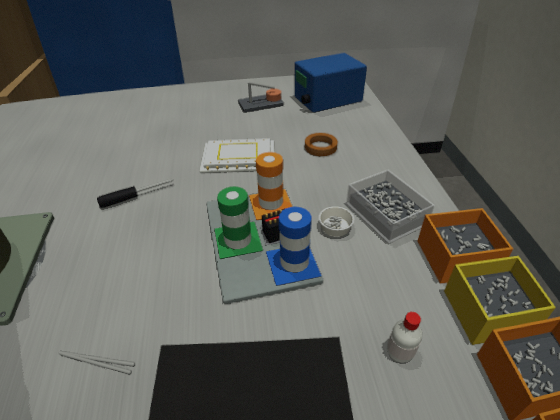

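The top view shows the tray at about (288,223), with orange at (245,206), blue at (323,194), green at (290,241) and the block at (285,203). The board is at (158,235), the mat at (406,239) and the dish at (280,156). The side view agrees. I'll enlarge these areas.

```bash
cat > h.py <<'E'
import numpy as np, cv2
from station import *
def pix2w(s,uv,z):
    K=np.array(s["intrinsics"]);T=np.array(s["extrinsics"])
    p=cv2.undistortPoints(np.array(uv,float).reshape(-1,1,2),K,np.array([s["k1"],0,0,0.]),
      None,None,None,(cv2.TERM_CRITERIA_COUNT|cv2.TERM_CRITERIA_EPS,50,1e-9)).reshape(-1,2) if 0 else cv2.undistortPoints(np.array(uv,float).reshape(-1,1,2),K,np.array([s["k1"],0,0,0.])).reshape(-1,2)
    d=np.c_[p,np.ones(len(p))]@T[:3,:3].T; o=T[:3,3]
    return (o+d*((np.array(z)-o[2])/d[:,2])[:,None])[:,:2]
def crop(s,x0,y0,w,h,f,name,gain=1.6):
    c=cv2.resize(s["frame"][y0:y0+h,x0:x0+w],None,fx=f,fy=f,interpolation=cv2.INTER_CUBIC)
    c=cv2.convertScaleAbs(c,alpha=gain)
    for i in range(0,w,10): cv2.putText(c,str(x0+i),(int(i*f),10),0,.35,(255,255,255),1); cv2.line(c,(int(i*f),12),(int(i*f),18),(255,255,255),1)
    for i in range(10,h,10): cv2.putText(c,str(y0+i),(0,int(i*f)+4),0,.35,(0,0,255),1)
    cv2.imwrite(f"pics/{name}.png",c)
def down(yaw):  # tool pointing down; closing axis (tool y) along world angle yaw
    y=np.array([np.cos(yaw),np.sin(yaw),0]);z=np.array([0,0,-1.]);x=np.cross(y,z)
    return cv2.Rodrigues(np.c_[x,y,z])[0].ravel()
E
sed -i 's/None,None,None,(cv2.*if 0 else cv2.undistort.*$/X/' h.py; python3 - <<'E'
t=open('h.py').read()
i=t.index("    p=cv2");j=t.index("    d=np.c_")
t=t[:i]+'    p=cv2.undistortPoints(np.array(uv,float).reshape(-1,1,2),K,np.array([s["k1"],0,0,0.])).reshape(-1,2)\n'+t[j:]
open('h.py','w').write(t)
E
python3 - <<'E'
from h import *
s=snapshot("top")
crop(s,220,140,133,130,4.6*1.3,"tray")
s["frame"]=s["frame"]
crop(s,120,185,80,95,6.2,"board",1.2)
E
```

```text
(no output)
```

View pics/tray.png

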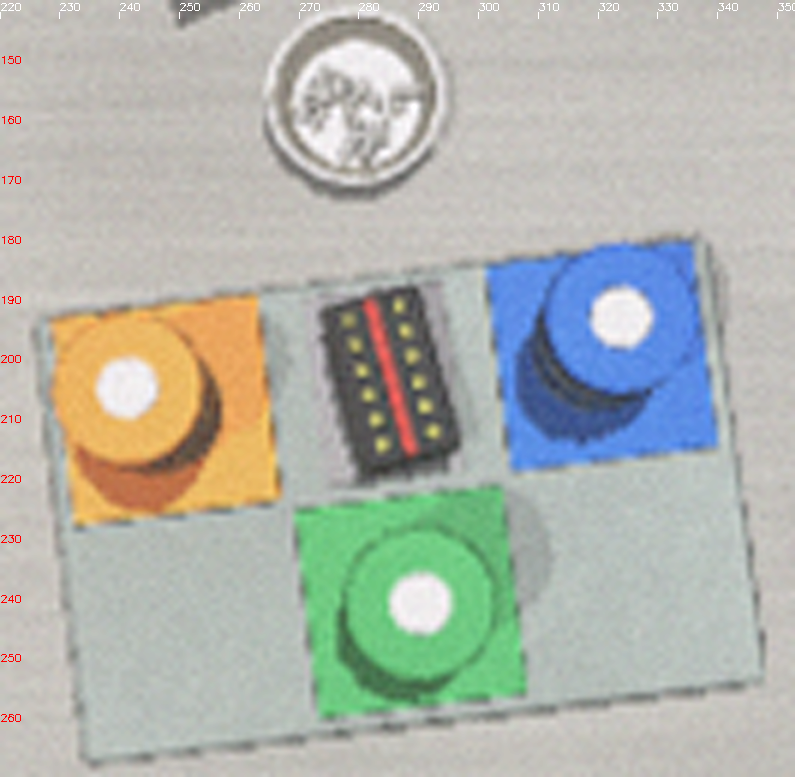

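View pics/board.png

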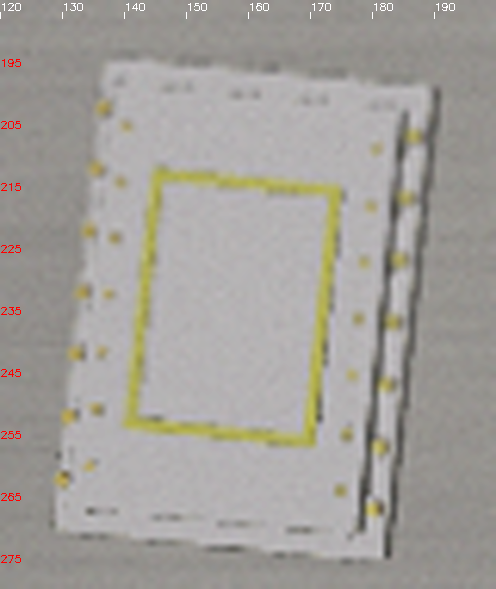

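The crops give cap discs, coaster corners, block stripe and pins, and outline corners (for example, the green cap at about (290,240.8) and the yellow outline centre at about (157.5,234.5)). Next I'll compute the poses and compare them with the given sizes.

```bash
cat > meas.py <<'E'
from h import *
s=snapshot("top")
f=lambda a,x0,y0,k:(np.array(a,float)+.5)/k-.5+[x0,y0]
tr=lambda a,z:pix2w(s,f(a,220,140,5.98),z)
bd=lambda a,z:pix2w(s,f(a,120,185,6.2),z)
can=dict(zip("obg",tr([(127,387),(621,317),(420,603)],117)))
q=dict(o=[(50,321),(257,295),(280,497),(74,525)],b=[(487,267),(695,240),(718,447),(511,470)],g=[(294,508),(503,486),(525,691),(320,717)])
C={k:tr(v,15) for k,v in q.items()}
home={k:v.mean(0) for k,v in C.items()}
pins=tr([(348,320),(383,444),(399,306),(432,432)],58); st=tr([(370,299),(411,456)],52)
ol=bd([(151,170),(343,187),(315,445),(124,425)],18)
mt=pix2w(s,[(382,179),(436,182),(430,299),(377,297)],3)
dish=tr([(357,102)],24)
ang=lambda a:np.arctan2(a[1],a[0])
if __name__=="__main__":
    np.set_printoptions(precision=1,suppress=True)
    for k in "obg": print(k,"can",can[k],"home",home[k],"sides",np.linalg.norm(C[k]-np.roll(C[k],1,0),axis=1),"yaw",np.degrees(ang(C[k][0]-C[k][3]+C[k][1]-C[k][2])))
    print("tray mid",(home['o']+home['b'])/2,"o-b",home['o']-home['b'],"g",home['g'])
    print("pins",pins.mean(0),"stripe",st.mean(0),np.linalg.norm(st[0]-st[1]),np.degrees([ang(st[0]-st[1]),ang(pins[0]-pins[1]),ang(pins[2]-pins[3])]))
    print("outl",ol.mean(0),np.linalg.norm(ol-np.roll(ol,1,0),axis=1),np.degrees([ang(ol[0]-ol[3]),ang(ol[1]-ol[2])]))
    print("mat",mt.mean(0),np.linalg.norm(mt-np.roll(mt,1,0),axis=1),np.degrees([ang(mt[0]-mt[3]),ang(mt[1]-mt[2])]))
    print("dish",dish,down(1.57),sense()["tcp_rot"])
E
python3 meas.py
```

```text
o can [577.   87.3] home [576.7  84. ] sides [75.  76.2 74.1 75.5] yaw 6.493816272859984
b can [598.3 -73. ] home [594.8 -75.3] sides [74.5 76.6 76.  75.6] yaw 5.6162784416131215
g can [506.6  -7. ] home [506.8  -4.5] sides [75.9 76.1 74.3 74.4] yaw 6.104054556378381
tray mid [585.7   4.4] o-b [-18.1 159.3] g [506.8  -4.5]
pins [584.8   1.9] stripe [584.6   1.9] 56.802086077146235 [14.1 15.3 14.1]
outl [521.4 280.5] [89.9 69.1 90.6 68.4] [-5.3 -5.7]
mat [ 506.8 -264.2] [258.6 121.  257.5 116.4] [-3.8 -4.8]
dish [[687.4  13.2]] [0.  3.1 0. ] [-3.1 -0.6  0. ]
```

Sizes and spacings all match what was given: coasters about 75–76 mm, 160 mm apart, mat 258x119. I'll move the first canister (blue).

```bash
cat > cans.py <<'E'
from meas import *
MAT=np.array([506.8,-264.2]); a=np.radians(-4.3); ux=np.array([np.cos(a),np.sin(a)])
slot=dict(b=MAT+80*ux,o=MAT,g=MAT-80*ux)
R=down(np.radians(-92)); GZ=88  # TCP above underside at grasp
OPEN=80
def st(m):
    s=sense(); print(m,"t%.1f"%s["t"],"w%.1f"%s["width"],"F",np.round(s["contact_force"],1),"p",np.round(s["ee_pos"],1))
def carry(src,sz,dst,dz,clear=80):
    movep([*src,160],R)
    move_l([*src,sz+GZ],rate=120); gripper_to(30); st("grip")
    move_l([*src,clear+GZ],rate=150); st("lift")
    move_l([*dst,clear+GZ],rate=250)
    move_l([*dst,dz+GZ+1.0],rate=90); st("down")
    gripper_to(OPEN); move_l([*dst,160],rate=200); st("off")
E
python3 - <<'E'
from cans import *
for k in "bgo":
    for p in (can[k],slot[k],home[k]): assert solve_ik([*p,100],R) is not None
assert solve_ik([521.4,280.5,50],down(np.radians(-95.5))) is not None
carry(can['b'],15,slot['b'],3)
cv2.imwrite("pics/side1.png",snapshot("side")["frame"])
E
```

```text
grip t3.5 w48.8 F [-1.  -0.3  8.2] p [598.7 -73.  103.8]
lift t4.1 w48.6 F [ 0.4  0.3 -3. ] p [598.  -72.8 167.3]
down t6.0 w48.5 F [ 0.8  1.7 -2.7] p [ 586.7 -270.2   92. ]
off t6.9 w80.1 F [ 0.4 -1.  -0.4] p [ 586.6 -270.2  160.3]
```

View pics/side1.png

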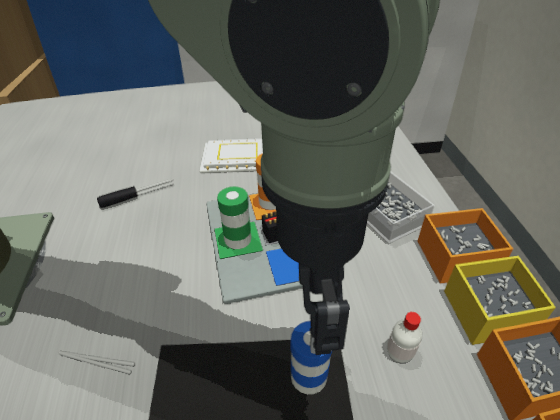

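Blue stands upright on the mat at about (310,358), and the cycle took about 7 s. Green and orange are next, with slower moves since there's time to spare.

```bash
sed -i 's/rate=250/rate=160/;s/rate=90/rate=60/;s/rate=150)/rate=100)/' cans.py; python3 - <<'E'
from cans import *
carry(can['g'],15,slot['g'],3)
carry(can['o'],15,slot['o'],3)
movep([480,130,230],R)
cv2.imwrite("pics/side2.png",snapshot("side")["frame"])
s=snapshot("top");crop(s,210,150,230,165,3.4,"top2")
E
```

```text
grip t9.1 w48.7 F [-1.9 -0.  12.6] p [507.   -7.1 103.9]
lift t9.9 w48.2 F [-0.5  0.7 -1.9] p [506.4  -6.9 167.6]
down t13.2 w48.4 F [-0.  -0.2 -1.9] p [ 427.1 -258.2   92.2]
off t14.1 w79.8 F [-0.4 -0.2 -0.1] p [ 427.1 -258.2  160.3]
grip t16.5 w48.8 F [-2.   0.1  9.7] p [577.4  87.3 103.9]
lift t17.3 w48.0 F [ 0.9 -0.7 -2.7] p [576.7  87.2 167.5]
down t21.1 w48.4 F [-0.1 -0.7 -1.5] p [ 506.9 -264.3   92.2]
off t22.0 w80.3 F [-0.1  1.  -0.7] p [ 506.9 -264.1  160.3]
```

View pics/side2.png

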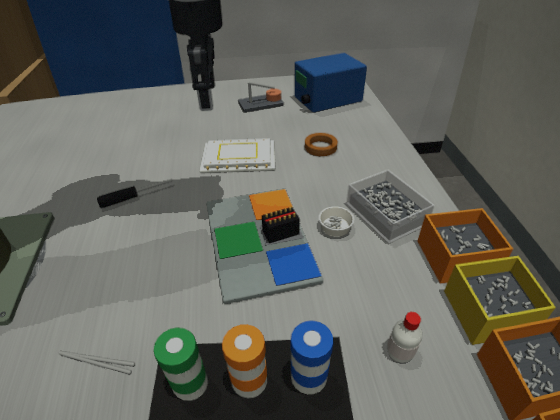

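View pics/top2.png

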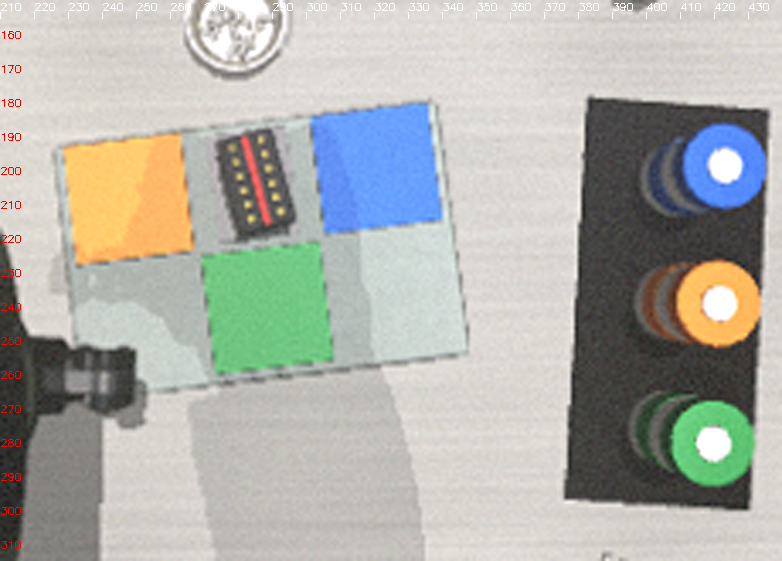

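All three canisters stand on the mat (cap discs at about (424,199), (422,239) and (420,281)). The block is still at about (286,204) with clear sides, so I'll fetch it.

```bash
python3 - <<'E'
from cans import *
B=[584.7,1.9];D=[521.4,280.5];r1=down(np.radians(14.4-90));r2=down(np.radians(-5.5-90))
movep([*B,130],r1); move_l([*B,42],rate=100); gripper_to(20); st("grip")
move_l([*B,100],rate=90); st("lift")
move_l([*D,100],r2,rate=140)
move_l([*D,18+30+.8],rate=50); st("down")
gripper_to(80); move_l([*D,140],rate=120); st("off")
movep([480,-60,240],R)
s=snapshot("top");crop(s,120,185,80,95,6.2,"board2",1.2)
E
```

```text
grip t25.9 w34.9 F [-2.   0.5  7.6] p [584.9   1.9  42.4]
lift t26.7 w35.2 F [-0.4  0.2 -0.5] p [584.5   2.   99.6]
down t30.1 w34.9 F [ 0.1 -0.1 -1.1] p [521.5 280.6  49. ]
off t31.5 w80.1 F [0.2 0.3 0.9] p [521.1 280.4 139.4]
```

View pics/board2.png

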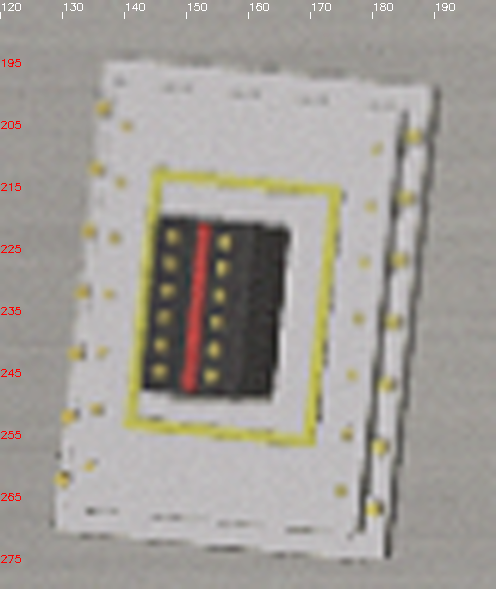

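The block sits inside the outline, with its stripe running from (203,222) to (189,391) in the crop, parallel to the sides. I'll check it numerically, along with the canister positions on the mat.

```bash
python3 - <<'E'
from cans import *
st_=bd([(204,222),(189,391)],58); print("stripe",st_.mean(0),np.degrees(ang(st_[0]-st_[1])))
e=bd([(290,230),(273,400)],18);print("right edge",e.mean(0), "outline",ol)
print("cans",pix2w(s,f([(726,166),(720,304),(714,444)],210,150,3.4),105),slot)
E
```

```text
stripe [521.16642706 280.81347798] -4.401532927951312
right edge [518.40256131 263.1525998 ] outline [[569.631581   310.54507739]
 [563.11692463 241.76669748]
 [472.96740707 250.8148415 ]
 [480.07738047 318.86605986]]
cans [[ 586.21755226 -270.8832831 ]
 [ 506.52074885 -264.72279418]
 [ 426.64408036 -258.98642575]] {'b': array([ 586.57481068, -270.19829815]), 'o': array([ 506.8, -264.2]), 'g': array([ 427.02518932, -258.20170185])}
```

The block is centred to within 1 mm and parallel to within about 1°, and the canisters are exactly where I placed them. I'll return orange, then green, then blue.

```bash
python3 - <<'E'
from cans import *
for k in "ogb": carry(slot[k],3,home[k],15)
movep([330,-330,260],R)
s=snapshot("top");crop(s,120,140,233,150,3.4,"top3")
cv2.imwrite("pics/side3.png",snapshot("side")["frame"])
E
```

```text
grip t35.0 w48.7 F [-1.2  0.8 10.3] p [ 507.2 -264.3   91.9]
lift t35.9 w48.2 F [ 0.2 -0.8 -1.7] p [ 506.6 -264.   167.5]
down t39.5 w48.4 F [-0.7  0.6 -2.2] p [576.8  84.1 104.1]
off t40.4 w79.8 F [ 0.2 -0.1  0.1] p [576.8  84.2 160.4]
grip t42.9 w48.7 F [-1.2  0.5 12.2] p [ 427.4 -258.4   91.8]
lift t43.8 w48.8 F [-0.6 -0.7 -1. ] p [ 426.9 -258.1  167.6]
down t46.8 w48.5 F [ 0.3  0.5 -1.8] p [506.8  -4.5 104.1]
off t47.7 w80.1 F [-0.2 -0.   0. ] p [506.9  -4.4 160.4]
grip t49.9 w48.6 F [-1.1 -0.   8.8] p [ 586.9 -270.4   92. ]
lift t50.8 w48.2 F [-0.2  0.9 -2.8] p [ 586.4 -270.   167.4]
down t53.4 w48.0 F [ 0.9  0.5 -3.3] p [594.9 -75.3 104.1]
off t54.2 w79.6 F [-0.5 -0.3 -0.8] p [594.9 -75.2 160.5]
```

View pics/top3.png

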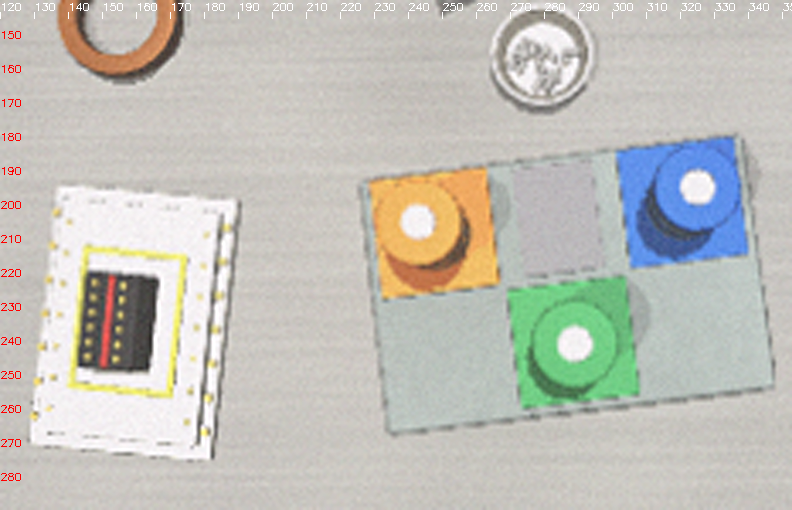

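View pics/side3.png

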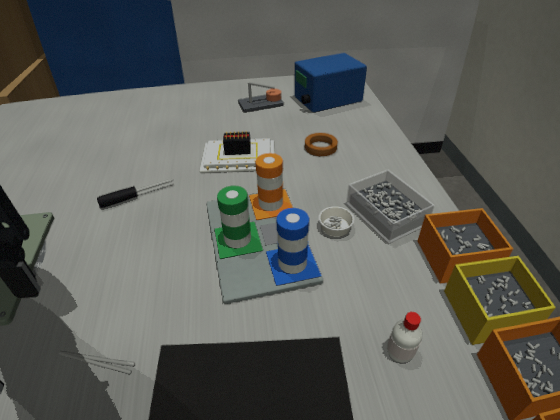

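Each canister stands upright on its own coaster (caps at about (242,205), (324,194) and (288,240)). The block is inside the outline, the dish hasn't moved and the robot is clear of everything, so I'm handing in.

```bash
python3 -c "
from station import *
hold(0.5); print(close_job())"
```

```text
the job is handed in; nothing more can be done
None
```

The job is handed in after about 57 of the 128 s: in the final pictures the block is pins up inside the yellow outline and parallel to it within about 1°, each canister stands upright on its own coaster, and the dish has not moved.

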